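# Slide a pocket satellite home in its test nest

### The job

Stand the pocket satellite (green with dark solar cells, not the grey dummy) upright in the wide mouth of the white guides on the aluminium plate, gold contact strip towards the black carriage, and let go of it. Then push it from behind with the fingers, letting the guides centre it, until it has driven the stiff carriage back onto its end stop, and keep it pressed there with about 15 N for a full second, never loading the carriage or the guides with more than 25 N. Draw back, leaving it standing fully home, and leave everything else on the bench where it is.

Things in the scene. Friction and masses are not known exactly. Their poses are not given: they have to be found in the camera images.
- sat_center (a point): Centre of the pocket satellite, a loose block 50 x 50 x 60 mm high (0.28 to 0.42 kg), green circuit-board sides with dark solar cells and aluminium corner posts. It stands upright, so this point is 30 mm above its underside. Its +x axis points out of the face with the gold contact strip (a gold bar on the top lies along that edge too); z up.
- sat_port (a point): Middle of the gold contact strip on the satellite's +x face, 25 mm from its centre, 30 mm above its underside.
- plate: Fixed aluminium plate 300 (x) x 210 (y) x 8 mm, origin on the bench under its centre, top at 8 mm, turned up to 0.25 rad on the bench. Steel carrying handles, tops 46 mm above the bench, run along both sides at y = +-94 mm, x within 61 mm. Smooth: the satellite slides on it with under 1.2 N. The satellite is pushed along its +x. The nest of two white guides and the carriage stands on it (see the other entries).
- mouth (a point): Point on the plate's top, 75 mm before its centre (plate x = -75 mm), about the middle of the guides' wide mouth, where the satellite is first set down. The nest is bolted on by hand: its frame lies within 4 mm in x, 5 mm in y and 0.05 rad of the plate's frame; this offset is not measured and differs each time.
- throat (a point): Point on the plate's top over its centre, nominal start of the parallel guides. The slippery white guides are 30 mm high, 12 mm thick; in the nest's frame their inner faces converge from 92 mm apart at x = -85 mm to 53 mm apart at x = 0, then run parallel to x = 60 mm. With the satellite home its leading face is at nest x = 45 mm, its rear face at -5 mm.
- carriage (a joint): Travel of the black contact carriage (46 mm wide, 38 mm high face, 4 gold pins) between the parallel guides along nest +x: its face is at nest x = 29 mm at 0 and 45 mm at 0.016 m, the end stop. It may start anywhere from 0 to 0.005. It drags with about 5 N and stays where it is left; the end stop is hard, with hardly any give, so creep onto it and feel the force rise.
- dummy_center (a point): Centre of the grey mass dummy, same 50 x 50 x 60 mm block but plain grey; not to be moved.
- driver: Loose screwdriver lying on the bench, 170 mm long, not to be moved.
- tape: Loose orange roll of tape lying flat, 90 mm across, 19 mm high, not to be moved.
- mouse: Black computer mouse, 100 x 62 mm, 34 mm high, not to be moved.
- pin_dish: Clear open dish, 80 mm across, 35 mm high, not to be moved.
- breakout: Purple circuit board 90 x 120 mm, 24 mm high with connectors, not to be moved.
- caliper: Steel caliper with a black slide, 150 mm long, 10 mm high, lying flat, not to be moved.
There are look-alikes about, which are no part of the job. What is shaped like the part that bears sat_center but blue, orange or purple is not meant.

How it is judged:
By the outcome, as a careful person would: the job done as asked, in the order asked, and still so for the second after the job is handed in, with the robot touching nothing.
It also fails if it takes over 72 s, if anything falls off the work surface, if the arm or the gripper's body presses on something with over 40 N, if the wrist force passes 120 N, or if a joint passes its speed limit or range.

### The arm

A 7-joint arm with a two-finger parallel gripper is mounted at the origin on the work surface. World frame = base frame: x ahead of the robot, y to its left, z up, the work surface at z = 0. Lengths are in m, angles in rad, forces in N, time in s.
With the tool pointing down it reaches from about 0.425 to 0.95 m from the base axis. Payload 4.7 kg.
Tool frame: the origin (TCP) lies midway between the tips of the shut fingers; the grasp point (between the pads) lies 19 mm behind it; z points along the fingers, y is the line along which they close (so a half turn about z gives the same grasp; the last joint's range is limited). The gripper opens to 87 mm and grips with 3 to 60 N. Pads are 19 mm wide; open, the fingers measure 117 mm over their backs; the gripper's body (75 mm by 190 mm) begins 51 mm behind the grasp point.
Start: joints at [-1.136, 0.469, -0.049, 1.532, 0.024, 1.141, -0.082], TCP at [0.302, 0.604, 0.223] pointing down, gripper open.
Joint ranges: [-2.59, 2.59], [-0.33, 1.99], [-1.39, 1.29], [0.1, 2.45], [-1.04, 4.18], [0.21, 1.99], [-2.66, 2.66]. Speed limits (rad/s): [2.57, 2.57, 3.14, 3.14, 3.14, 3.14, 3.14].

### API

Orientations are given as a unit quaternion [w, x, y, z].
In Python, from station import monitor, viewer, order gives the robot as it stands.
- The arm moves only by the shell command python3 -m crank 'ROWS' [FORCE]. ROWS is JSON, one flat list of numbers, 7 for each row, row after row: the shift along the tool's x, y, z normalised to -1 to 1, where 1 is 25 mm, then the turn, a rotation vector about the tool's x, y, z normalised to -1 to 1, where 1 is 5 degrees, then the opening, from -1 (shut) to 1 (fully open), so that 0 is half open. In form: [x, y, z, ax, ay, az, jaw, x, y, z, ax, ay, az, jaw, ...]. A call has 1 to 10 rows; each row shifts and turns the commanded pose from where the row before left it, along the tool's axes as they then stand; what a row does not reach is not made up. A row lasts 1/12 s, in which the tool goes at most 41.7 mm and 7.16 degrees, less where a joint would pass 70% of its speed; a pose out of reach is approached as far as the arm can. A call with a number of a shift or a turn outside -1 to 1 is refused whole. A call with a gripper value outside its range is refused whole. The fingers move at their own pace and stop on an object; FORCE is the grip in N (left out, the last holds). Time passes only in rows, so rows that do not move let the fingers close. It gives the time, the measured TCP pose, the force, the opening and the grip force at its end, in the units of the state.
- monitor.read_state(): the state, without advancing time (a new reading comes with each control period).
- viewer.grab_frame(name): name is "scene" or "top"; returns a dict with "pixels" (480x640x3 uint8, blue, green, red), "fx", "fy", "cx", "cy" (pixels), "extrinsics" (4x4, takes a point from world to camera coordinates). Camera axes: x right, y down, z forward; pixel columns grow to the right and rows downward; lengths in m; the calibration is good to about 2 mm. A picture is of the moment at which its call begins. There is no depth.
- order.job_done(): hands the job in; it is judged then, once.
The state is a dict: "time": time; "joint_pos": joint angles; "joint_velocities": joint speeds; "effort": joint torques, N m; "tool_pos": TCP position; "orientation": TCP orientation; "force": force on the tool from outside, world axes, zero at the start; "moment": the same for the moment, N m; "opening": opening from 0.0 (shut) to 1.0 (fully open); "finger_force": force on a finger pad.
Only numpy, scipy, OpenCV 4.12 (cv2) and the standard library are available. Lean on these libraries where they do the work, as an engineer would, in place of code of your own. Each camera call takes 0.05 s, during which the arm holds its last target. There are 200 camera calls.

## Working session

There is one attempt and no reset: what is moved stays moved. The work goes in short steps, Python scripts to look and compute and a shell command to move; the robot and the scene stay as the last step left them, time stands still between calls to the robot, and variables do not carry over. Pictures are saved under pics/ and viewed, at most 10 in all, crops included, and the job is handed in when it is done.

```bash
ls; mkdir -p pics; python3 - <<'E'
from station import monitor, viewer
import cv2,numpy as np
s=monitor.read_state(); print(s)
for n in("scene","top"):
    f=viewer.grab_frame(n); cv2.imwrite(f"pics/{n}0.png",f["pixels"]); print(n,f["fx"],f["fy"],f["cx"],f["cy"],np.round(f["extrinsics"],4).tolist())
E
```

```text
pics
{'time': 0.0, 'joint_pos': array([-1.13588152,  0.46949497, -0.0485959 ,  1.53369361,  0.02411966,
        1.14096045, -0.08233444]), 'joint_velocities': array([ 0.00065181,  0.00192199,  0.00147031, -0.00102235, -0.0006833 ,
        0.00086472, -0.00055254]), 'effort': array([-4.86559275e-04, -5.07995439e+01, -8.09870381e-02, -2.36154681e+01,
       -6.14413409e-02,  3.80854926e-02,  1.61793650e-04]), 'tool_pos': array([0.30170062, 0.60316233, 0.22146347]), 'orientation': array([-1.83390450e-04,  2.29831134e-01,  9.73230024e-01, -9.67773458e-04]), 'force': array([ 0.18159413, -0.17321713, -0.30147283]), 'moment': array([ 0.04327858, -0.03736731,  0.03175322]), 'finger_force': 0.0, 'opening': 0.9995660557556337}
scene 481.50474155911957 481.50474155911957 319.1695275472868 235.60677209542484 [[-0.517, 0.8559, -0.0139, 0.3047], [0.7262, 0.4299, -0.5365, -0.3594], [-0.4532, -0.2875, -0.8438, 1.6075], [0.0, 0.0, 0.0, 1.0]]
top 558.3442133528353 558.3442133528353 321.2592618557783 235.46750600831203 [[0.0152, -0.9999, -0.001, -0.0242], [-0.9763, -0.0146, -0.2159, 0.5757], [0.2158, 0.0043, -0.9764, 1.1911], [0.0, 0.0, 0.0, 1.0]]
```

View pics/top0.png

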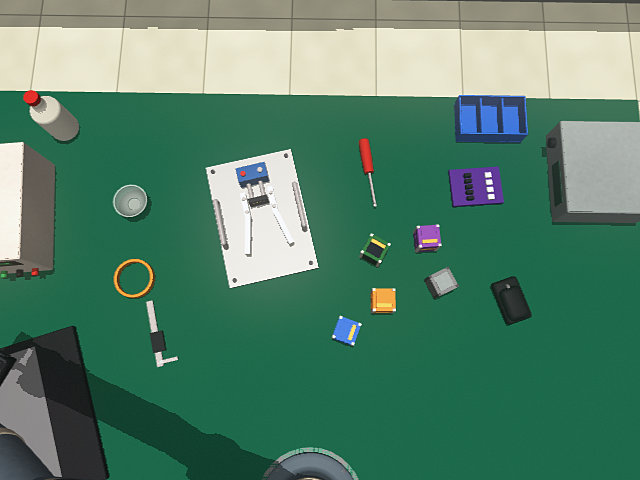

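View pics/scene0.png

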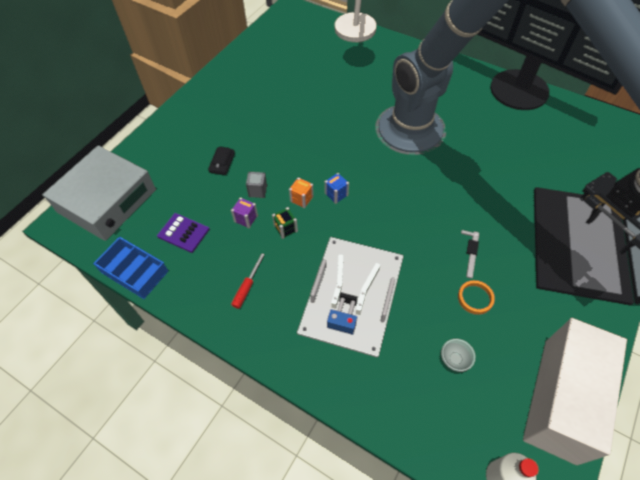

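Candidates in the top view: green block (376,249), purple (428,237), orange (384,300), blue (347,331), grey dummy (442,282). The green one with dark cells fits the description. I'll confirm it in an enlarged crop.

```bash
cat > h.py <<'E'
import cv2,numpy as np
from station import monitor, viewer
from scipy.spatial.transform import Rotation as R
def ray(f,uv,z):
    E=np.array(f["extrinsics"]);uv=np.atleast_2d(uv).astype(float)
    d=np.c_[(uv[:,0]-f["cx"])/f["fx"],(uv[:,1]-f["cy"])/f["fy"],np.ones(len(uv))]@E[:3,:3]
    c=-E[:3,:3].T@E[:3,3]
    return c+d*((z-c[2])/d[:,2])[:,None]
def proj(f,p):
    E=np.array(f["extrinsics"]);q=np.atleast_2d(p)@E[:3,:3].T+E[:3,3]
    return np.c_[q[:,0]/q[:,2]*f["fx"]+f["cx"],q[:,1]/q[:,2]*f["fy"]+f["cy"]]
def crop(f,x0,y0,x1,y1,k):return cv2.resize(f["pixels"][y0:y1,x0:x1],None,fx=k,fy=k,interpolation=cv2.INTER_CUBIC)
E
python3 - <<'E'
from h import *
f=viewer.grab_frame("top")
a=crop(f,340,220,420,280,5); b=crop(f,200,140,325,295,5)[:,:]
g=viewer.grab_frame("scene"); a2=crop(g,260,200,310,245,8)[:300,:400]
b=cv2.resize(b,(400,496)); 
o=np.zeros((600,800,3),np.uint8);o[:300,:400]=a;o[300:600,:400]=a2;o[:496,400:]=b
cv2.imwrite("pics/c1.png",o)
m=((f["pixels"].min(2)>150)).astype(np.uint8);m[:, :195]=0;m[:,330:]=0;m[:140]=0;m[300:]=0
c=max(cv2.findContours(cv2.morphologyEx(m,cv2.MORPH_CLOSE,np.ones((9,9))),0,2)[0],key=cv2.contourArea)
q=cv2.approxPolyDP(c,8,True)[:,0];print(q.tolist());P=ray(f,q,.008);print(np.round(P,4).tolist(),P.mean(0))
E
```

```text
[[290, 149], [205, 168], [229, 287], [318, 267]]
[[0.8022, 0.0639, 0.008], [0.7506, 0.2676, 0.008], [0.4636, 0.1951, 0.008], [0.5132, -0.0089, 0.008]] [0.63238565 0.12943374 0.008     ]
```

View pics/c1.png

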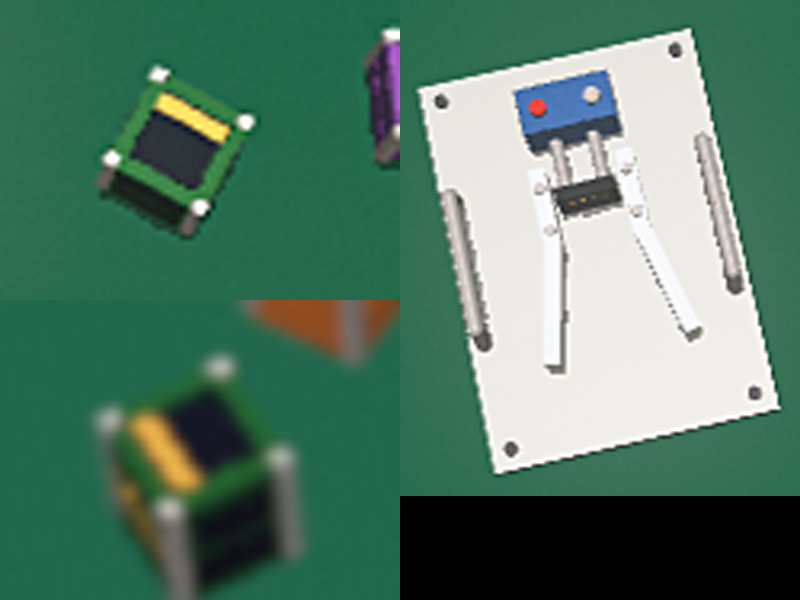

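The picture confirms the target. It has green sides, dark cells and a gold bar along the edge from (371,234) to (389,244). The mouth opens towards the robot and the carriage is at (258,200).

```bash
python3 - <<'E'
from h import *
f=viewer.grab_frame("top");g=viewer.grab_frame("scene")
c=np.array([[158,74],[246,121],[200,206],[112,158]])+.5
P=ray(f,c/5-.5+[340,220],.06);print(np.round(P,4).tolist())
cen=P.mean(0);d=P[:2].mean(0)-P[2:].mean(0);print("sat top",cen,np.linalg.norm(d),"yaw",np.arctan2(d[1],d[0]))
c2=np.array([[108,420],[170,510],[283,457],[220,367]])+.5-[0,300]
P2=ray(g,c2/8-.5+[260,200],.06);d=P2[:2].mean(0)-P2[2:].mean(0);print("scene",P2.mean(0),"yaw",np.arctan2(d[1],d[0]))
q=np.array([[290, 149], [205, 168], [229, 287], [318, 267]]);Q=ray(f,q,.008)
for t in (Q[0]-Q[3],Q[1]-Q[2],):print("plate yaw",np.arctan2(t[1],t[0]))
t=Q[1]-Q[0]+Q[2]-Q[3];py=np.arctan2(-t[0],t[1]);print(py)
pc=Q.mean(0);pw=py;t=Q[0]-Q[3]+Q[1]-Q[2];pw=(2*np.arctan2(t[1],t[0])+py)/3
g4=np.array([[561,366],[565,235],[686,337],[636,215]])+.5-[400,0]
G=ray(f,g4/3.2-.5+[200,140],.038)
Rm=np.array([[np.cos(pw),-np.sin(pw)],[np.sin(pw),np.cos(pw)]])
print("plate",pc,pw,"guide pts plate frame",np.round((G-pc)[:,:2]@Rm,4).tolist(),"mouth",pc[:2]+Rm@[-.075,0])
s=monitor.read_state();T=R.from_quat(s["orientation"][[1,2,3,0]]).as_matrix();print(np.round(T,3).tolist(),"ty ang",np.arctan2(T[1,1],T[0,1]))
print("shift tool",(T.T@(np.r_[cen[:2],.15]-s["tool_pos"]))/.025)
E
```

```text
[[0.5808, -0.1279, 0.06], [0.5598, -0.1673, 0.06], [0.5208, -0.1464, 0.06], [0.542, -0.1072, 0.06]]
sat top [ 0.55084394 -0.13719081  0.06      ] 0.04412957677148403 yaw -0.49149672415846923
scene [ 0.54885326 -0.13864969  0.06      ] yaw -0.5053427876436746
plate yaw 0.24681424803521618
plate yaw 0.24758205125912103
0.24341688149110774
plate [0.63238565 0.12943374 0.008     ] 0.24593685977911686 guide pts plate frame [[-0.0896, 0.0397], [0.0041, 0.0174], [-0.0894, -0.0514], [0.0069, -0.0357]] mouth [0.55964242 0.11117386]
[[-0.894, 0.447, -0.0], [0.447, 0.894, -0.001], [0.0, -0.001, -1.0]] ty ang 1.1070355660845368
shift tool [-22.16198066 -22.04259178   2.90131821]
```

```bash
python3 -m crank '[-0.5,-0.5,0,0,0,0,1,-1,-1,0,0,0,0,1,-1,-1,0,0,0,0,1,-1,-1,0,0,0,0,1,-1,-1,0,0,0,0,1,-1,-1,0,0,0,0,1,-1,-1,0,0,0,0,1,-1,-1,0,0,0,0,1,-1,-1,0,0,0,0,1,-1,-1,0,0,0,0,1]' 30 && python3 -m crank '[-1,-1,0,0,0,0,1,-1,-1,0,0,0,0,1,-1,-1,0,0,0,0,1,-1,-1,0,0,0,0,1,-1,-1,0,0,0,0,1,-1,-1,0,0,0,0,1,-1,-1,0,0,0,0,1,-1,-1,0,0,0,0,1,-1,-1,0,0,0,0,1,-1,-1,0,0,0,0,1]' && python3 -m crank '[-1,-1,0,0,0,0,1,-1,-1,0,0,0,0,1,-0.6,-0.5,0,0,0,0,1,0,0,0,0,0,1,1,0,0,0,0,0,1,1,0,0,0,0,0,1,1,0,0,0,0,0,1,1,0,0,0,0,0,1,1,0,0,0,0,0,1,1,0,0,0,0,0,1,1]' && python3 -m crank '[0,0,0,0,0,1,1,0,0,0,0,0,1,1,0,0,0,0,0,1,1,0,0,0,0,0,1,1,0,0,0,0,0,1,1,0,0,0,0,0,1,1,0,0,0,0,0,1,1,0,0,0,0,0,1,1,0,0,0,0,0,1,1,0,0,0,0,0,1,1]'
cat > st.py <<'E'
import sys
from h import *
# usage: st.py x y z yaw(of tool y) -> needed shift in tool units, turn units about tool z
x,y,z,w=map(float,sys.argv[1:5]);s=monitor.read_state();T=R.from_quat(s["orientation"][[1,2,3,0]]).as_matrix()
a=np.arctan2(T[1,1],T[0,1])
print("t",round(s["time"],2),"tcp",s["tool_pos"].round(4),"yaw",a.round(3),"open",round(s["opening"],3),"F",s["force"].round(1),"ff",s["finger_force"])
print("shift",(T.T@(np.array([x,y,z])-s["tool_pos"])/.025).round(2),"turn",(T.T@np.array([0,0,((w-a+np.pi)%(2*np.pi)-np.pi)])/np.radians(5)).round(2),"tilt",T[:,2].round(3))
E
python3 st.py .55 -.138 .022 -.498
```

```text
time: 1.13
tool_pos: [0.4083, 0.2834, 0.2227]
orientation: [0.0, 0.23, 0.973, 0.0]
force: [1.1, 0.2, 0.0]
opening: 1.0
finger_force: 0.0
time: 1.97
tool_pos: [0.5201, -0.052, 0.2228]
orientation: [0.0, 0.23, 0.973, 0.0]
force: [0.8, -0.2, 0.1]
opening: 1.002
finger_force: 0.0
time: 2.8
tool_pos: [0.55, -0.1353, 0.2225]
orientation: [-0.0, 0.514, 0.858, 0.0]
force: [-0.2, -0.4, 0.9]
opening: 1.002
finger_force: 0.0
time: 3.63
tool_pos: [0.55, -0.1352, 0.2226]
orientation: [-0.0, 0.828, 0.561, 0.0]
force: [-0.4, 0.1, 0.2]
opening: 1.001
finger_force: 0.0
t 3.63 tcp [ 0.55   -0.1352  0.2226] yaw -0.381 open 1.001 F [-0.4  0.1  0.2] ff 0.0
shift [-0.11  0.04  8.02] turn [-0.   -0.    1.34] tilt [ 0.  0. -1.]
```

```bash
python3 -m crank '[-0.1,0,1,0,0,1,1,0,0,1,0,0,0.34,1,0,0,1,0,0,0,1,0,0,1,0,0,0,1,0,0,1,0,0,0,1,0,0,1,0,0,0,1,0,0,1,0,0,0,1,0,0,0.5,0,0,0,1,0,0,0.5,0,0,0,1,0,0,0,0,0,0,1]' 25 && python3 st.py .55 -.138 .022 -.498 && python3 -m crank '[0,0,0,0,0,0,-0.2,0,0,0,0,0,0,-0.2,0,0,0,0,0,0,-0.2,0,0,0,0,0,0,-0.2,0,0,0,0,0,0,-0.2,0,0,0,0,0,0,-0.2,0,0,0,0,0,0,-0.2,0,0,0,0,0,0,-0.2]' 25
```

```text
time: 4.47
tool_pos: [0.548, -0.1373, 0.0207]
orientation: [-0.001, 0.858, 0.513, -0.001]
force: [-0.1, 1.0, -0.3]
opening: 1.0
finger_force: 0.0
t 4.47 tcp [ 0.548  -0.1373  0.0207] yaw -0.493 open 1.0 F [-0.1  1.  -0.3] ff 0.0
shift [ 0.01  0.08 -0.05] turn [0.   0.   0.05] tilt [-0.003  0.001 -1.   ]
time: 5.13
tool_pos: [0.5493, -0.1376, 0.0228]
orientation: [0.0, 0.858, 0.513, 0.0]
force: [-1.2, 0.1, 2.7]
opening: 0.573
finger_force: 25.0
```

```bash
python3 -m crank '[0,0,-0.5,0,0,0,-0.2,0,0,-1,0,0,0,-0.2,0,0,-1,0,0,0,-0.2,0,0,-1,0,0,0,-0.2,0,0,-1,0,0,-1,-0.2,0,0,0,0,0,-1,-0.2,0,0,0,0,0,-1,-0.2,0,0,0,0,0,-1,-0.2,0,0,0,0,0,-1,-0.2,0,0,0,0,0,-1,-0.2]' && python3 -m crank '[0,0,0,0,0,-1,-0.2,0,0,0,0,0,-1,-0.2,0,0,0,0,0,-0.5,-0.2,0,0,0,0,0,0,-0.2]' && python3 st.py .5611 .1054 .033 .23
```

```text
time: 5.97
tool_pos: [0.5483, -0.1376, 0.1352]
orientation: [-0.0, 0.695, 0.719, -0.0]
force: [0.3, 0.2, -3.7]
opening: 0.574
finger_force: 25.0
time: 6.3
tool_pos: [0.5483, -0.1378, 0.1351]
orientation: [-0.001, 0.614, 0.789, -0.0]
force: [0.4, -0.4, -3.6]
opening: 0.574
finger_force: 25.0
t 6.3 tcp [ 0.5483 -0.1378  0.1351] yaw 0.248 open 0.574 F [ 0.4 -0.4 -3.6] ff 24.989071728632553
shift [9.3  2.89 4.08] turn [-0.    0.    0.21] tilt [-0.001  0.    -1.   ]
```

```bash
python3 -m crank '[0.5,0.2,0,0,0,0.2,-0.2,1,0.3,0,0,0,0,-0.2,1,0.3,0,0,0,0,-0.2,1,0.3,0,0,0,0,-0.2,1,0.3,0,0,0,0,-0.2,1,0.3,0,0,0,0,-0.2,1,0.3,0,0,0,0,-0.2,1,0.3,0,0,0,0,-0.2,1,0.3,0,0,0,0,-0.2,0.8,0.3,0,0,0,0,-0.2]' && python3 -m crank '[0,0,1,0,0,0,-0.2,0,0,1,0,0,0,-0.2,0,0,0,0,0,0,-0.2]' && python3 st.py .5611 .1054 .033 .23; python3 - <<'E'
from h import *
f=viewer.grab_frame("top");g=viewer.grab_frame("scene")
o=np.zeros((480,800,3),np.uint8);o[:,:400]=cv2.resize(f["pixels"][150:300,200:325],(400,480));o[:,400:]=cv2.resize(g["pixels"][230:350,300:400],(400,480));cv2.imwrite("pics/c2.png",o)
E
```

```text
time: 7.13
tool_pos: [0.5654, 0.1076, 0.135]
orientation: [-0.001, 0.621, 0.784, -0.0]
force: [0.2, 0.7, -3.1]
opening: 0.569
finger_force: 25.0
time: 7.38
tool_pos: [0.5621, 0.1053, 0.0809]
orientation: [-0.003, 0.621, 0.784, -0.004]
force: [-1.0, -0.1, -5.1]
opening: 0.573
finger_force: 25.0
t 7.38 tcp [0.5621 0.1053 0.0809] yaw 0.231 open 0.573 F [-1.  -0.1 -5.1] ff 24.991026885663814
shift [ 0.02 -0.02  1.92] turn [0.   0.   0.01] tilt [-0.009 -0.003 -1.   ]
```

View pics/c2.png

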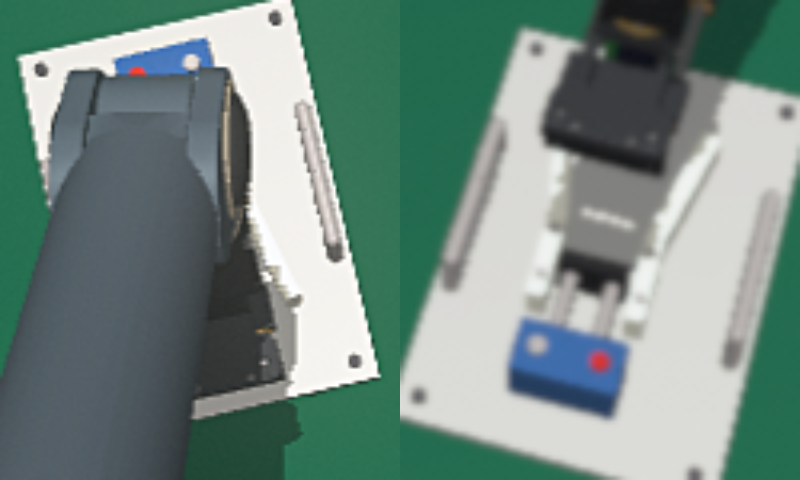

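The block hangs over the mouth between the guides. Next I'll lower it gently.

```bash
python3 -m crank '[0,0,0.5,0,0,0,-0.2,0,0,0.5,0,0,0,-0.2,0,0,0.4,0,0,0,-0.2,0,0,0.3,0,0,0,-0.2,0,0,0.1,0,0,0,-0.2,0,0,0,0,0,0,-0.2,0,0,0,0,0,0,-0.2]' && python3 st.py .5611 .1054 .031 .23
```

```text
time: 8.07
tool_pos: [0.5664, 0.1052, 0.04]
orientation: [0.0, 0.621, 0.784, 0.0]
force: [-0.1, -0.4, -3.2]
opening: 0.573
finger_force: 25.0
t 8.07 tcp [0.5664 0.1052 0.04  ] yaw 0.231 open 0.573 F [-0.1 -0.4 -3.2] ff 24.99109019547177
shift [ 0.06 -0.21  0.36] turn [-0.   -0.    0.01] tilt [ 0.  0. -1.]
```

```bash
python3 -m crank '[0.05,-0.2,0.1,0,0,0,-0.2,0,0,0.1,0,0,0,-0.2,0,0,0.1,0,0,0,-0.2,0,0,0,0,0,0,-0.2,0,0,0,0,0,0,-0.2]' && python3 st.py .5611 .1054 .031 .23 && python3 -m crank '[0,0,0.04,0,0,0,-0.2,0,0,0,0,0,0,-0.2,0,0,0,0,0,0,-0.2]'
```

```text
time: 8.48
tool_pos: [0.5611, 0.1054, 0.0325]
orientation: [-0.0, 0.621, 0.784, 0.0]
force: [0.7, 0.5, -3.5]
opening: 0.576
finger_force: 25.0
t 8.48 tcp [0.5611 0.1054 0.0325] yaw 0.231 open 0.576 F [ 0.7  0.5 -3.5] ff 24.991199539717854
shift [-0.    0.    0.06] turn [-0.   -0.    0.01] tilt [-0.  0. -1.]
time: 8.73
tool_pos: [0.5612, 0.1054, 0.0315]
orientation: [0.0, 0.621, 0.784, 0.0]
force: [0.1, 0.2, -3.0]
opening: 0.576
finger_force: 25.0
```

```bash
python3 -m crank '[0,0,0.03,0,0,0,-0.2,0,0,0,0,0,0,-0.2,0,0,0,0,0,0,-0.2]'; python3 -m crank '[0,0,0.03,0,0,0,-0.2,0,0,0,0,0,0,-0.2,0,0,0,0,0,0,-0.2]'
```

```text
time: 8.98
tool_pos: [0.5613, 0.1054, 0.0309]
orientation: [0.0, 0.621, 0.784, 0.0]
force: [0.1, -0.2, -3.1]
opening: 0.572
finger_force: 25.0
time: 9.23
tool_pos: [0.5613, 0.1054, 0.0308]
orientation: [-0.0, 0.621, 0.784, 0.0]
force: [-2.9, 0.1, 5.1]
opening: 0.574
finger_force: 25.0
```

```bash
python3 -m crank '[0,0,0,0,0,0,0.5,0,0,0,0,0,0,0.5,0,0,0,0,0,0,0.5,0,0,0,0,0,0,0.5,0,0,-0.2,0,0,0,0.5,0,0,-1,0,0,0,0.5,0,0,-1,0,0,0,0.5,0,0,-1,0,0,0,0.5,0,0,0,0,0,0,0.5]' && python3 -m crank '[0,-1,0,0,0,0,-1,0,-1,0,0,0,0,-1,0,-1,0,0,0,0,-1,0,-1,0,0,0,0,-1,0,0,0,0,0,0,-1,0,0,0,0,0,0,-1]'; python3 st.py .4840 .0865 .038 .23; python3 - <<'E'
from h import *
f=viewer.grab_frame("top");g=viewer.grab_frame("scene")
o=np.zeros((480,800,3),np.uint8);o[:,:400]=cv2.resize(f["pixels"][150:300,200:325],(400,480));o[:,400:]=cv2.resize(g["pixels"][230:350,300:400],(400,480));cv2.imwrite("pics/c3.png",o)
E
```

```text
time: 9.98
tool_pos: [0.5646, 0.1057, 0.115]
orientation: [0.003, 0.621, 0.784, 0.004]
force: [0.5, -0.3, -0.9]
opening: 0.748
finger_force: 0.0
time: 10.48
tool_pos: [0.4628, 0.0823, 0.1101]
orientation: [-0.0, 0.621, 0.784, 0.0]
force: [0.4, -0.1, 0.8]
opening: 0.379
finger_force: 0.0
t 10.48 tcp [0.4628 0.0823 0.1101] yaw 0.231 open 0.379 F [ 0.4 -0.1  0.8] ff 0.0
shift [-0.03  0.86  2.88] turn [-0.    0.    0.01] tilt [-0.     0.001 -1.   ]
```

View pics/c3.png

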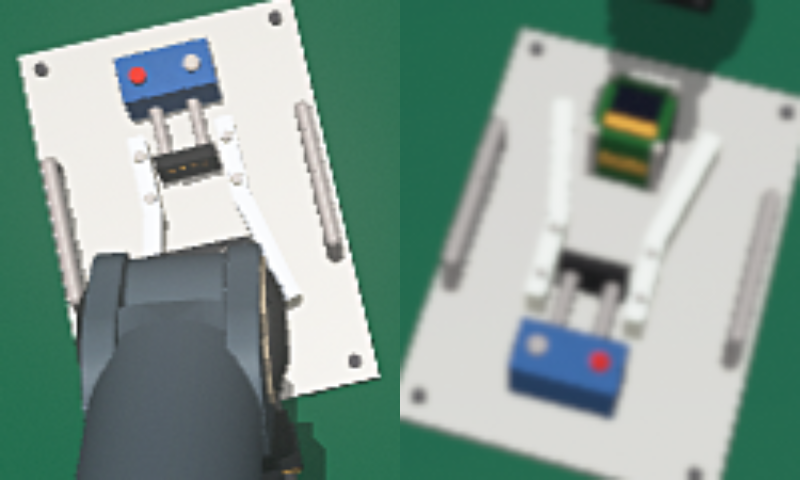

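The satellite stands released in the mouth, with its gold strip facing the carriage. Next I'll shut the fingers and lower them behind it.

```bash
python3 -m crank '[0,0,0,0,0,0,-1,0,0,0.4,0,0,0,-1,0,0,1,0,0,0,-1,0,0,1,0,0,0,-1,0,0,0.6,0,0,0,-1,0,0,0.4,0,0,0,-1,0,0,0,0,0,0,-1,0,0,0,0,0,0,-1]'; python3 st.py .5184 .0949 .025 .23;python3 - <<'E'
from h import *
s=monitor.read_state();pw=.246;pc=np.array([.6324,.1294]);d=s["tool_pos"][:2]-pc
print("plate",d@[np.cos(pw),np.sin(pw)],d@[-np.sin(pw),np.cos(pw)],s["joint_pos"].round(2))
E
```

```text
time: 11.25
tool_pos: [0.4639, 0.0823, 0.0245]
orientation: [-0.0, 0.621, 0.784, -0.0]
force: [1.0, -0.0, 0.2]
opening: 0.006
finger_force: 0.0
t 11.25 tcp [0.4639 0.0823 0.0245] yaw 0.231 open 0.006 F [ 1.  -0.   0.2] ff 0.0
shift [-0.01  2.24 -0.02] turn [0.   0.   0.01] tilt [-0.001 -0.001 -1.   ]
plate -0.17487678514547372 -0.004650373877033228 [-0.54  0.45  0.34  2.19 -0.28  0.54  0.24]
```

```bash
python3 -m crank '[0,0.4,0,0,0,0,-1,0,0.4,0,0,0,0,-1,0,0.4,0,0,0,0,-1,0,0.4,0,0,0,0,-1,0,0.2,0,0,0,0,-1,0,0.1,0,0,0,0,-1,0,0.1,0,0,0,0,-1,0,0.1,0,0,0,0,-1,0,0.1,0,0,0,0,-1,0,0.1,0,0,0,0,-1]'; python3 -m crank '[0,0.1,0,0,0,0,-1,0,0.1,0,0,0,0,-1,0,0.1,0,0,0,0,-1,0,0.1,0,0,0,0,-1,0,0.1,0,0,0,0,-1,0,0.1,0,0,0,0,-1,0,0.1,0,0,0,0,-1,0,0.1,0,0,0,0,-1,0,0.1,0,0,0,0,-1,0,0.1,0,0,0,0,-1]'
cat > pl.py <<'E'
from h import *
s=monitor.read_state();pw=.246;pc=np.array([.6324,.1294]);d=s["tool_pos"][:2]-pc;F=s["force"]
u=np.array([np.cos(pw),np.sin(pw)]);v=np.array([-u[1],u[0]])
print("t %.2f plate x %.4f y %.4f Fx %.1f Fy %.1f Fz %.1f"%(s["time"],d@u,d@v,F[:2]@u,F[:2]@v,F[2]),"z %.4f"%s["tool_pos"][2])
E
python3 pl.py
```

```text
time: 12.08
tool_pos: [0.5196, 0.0957, 0.025]
orientation: [-0.0, 0.621, 0.784, -0.0]
force: [0.0, 0.4, -0.5]
opening: 0.006
finger_force: 0.0
time: 12.92
tool_pos: [0.5443, 0.1014, 0.025]
orientation: [-0.0, 0.621, 0.784, -0.0]
force: [-1.1, -0.2, 0.0]
opening: 0.006
finger_force: 0.6
t 12.92 plate x -0.0923 y -0.0057 Fx -1.1 Fy 0.1 Fz 0.0 z 0.0250
```

```bash
python3 -m crank '[0,0.1,0,0,0,0,-1,0,0.1,0,0,0,0,-1,0,0.1,0,0,0,0,-1,0,0.1,0,0,0,0,-1,0,0.1,0,0,0,0,-1,0,0.1,0,0,0,0,-1,0,0.1,0,0,0,0,-1,0,0.1,0,0,0,0,-1]'; python3 pl.py; python3 -m crank '[0,0.1,0,0,0,0,-1,0,0.1,0,0,0,0,-1,0,0.1,0,0,0,0,-1,0,0.05,0,0,0,0,-1,0,0.05,0,0,0,0,-1,0,0.05,0,0,0,0,-1,0,0.05,0,0,0,0,-1]'; python3 pl.py;  python3 - <<'E'
from h import *
f=viewer.grab_frame("top");g=viewer.grab_frame("scene")
o=np.zeros((480,800,3),np.uint8);o[:,:400]=cv2.resize(f["pixels"][150:300,200:325],(400,480));o[:,400:]=cv2.resize(g["pixels"][230:350,300:400],(400,480));cv2.imwrite("pics/c4.png",o)
E
```

```text
time: 13.58
tool_pos: [0.5638, 0.106, 0.025]
orientation: [-0.0, 0.621, 0.784, 0.0]
force: [-0.4, 0.0, 0.3]
opening: 0.006
finger_force: 0.6
t 13.58 plate x -0.0723 y -0.0060 Fx -0.4 Fy 0.1 Fz 0.3 z 0.0250
time: 14.17
tool_pos: [0.5757, 0.1089, 0.025]
orientation: [-0.0, 0.621, 0.784, -0.0]
force: [-0.2, 0.5, 0.9]
opening: 0.007
finger_force: 0.6
t 14.17 plate x -0.0600 y -0.0061 Fx -0.1 Fy 0.5 Fz 0.9 z 0.0250
```

View pics/c4.png

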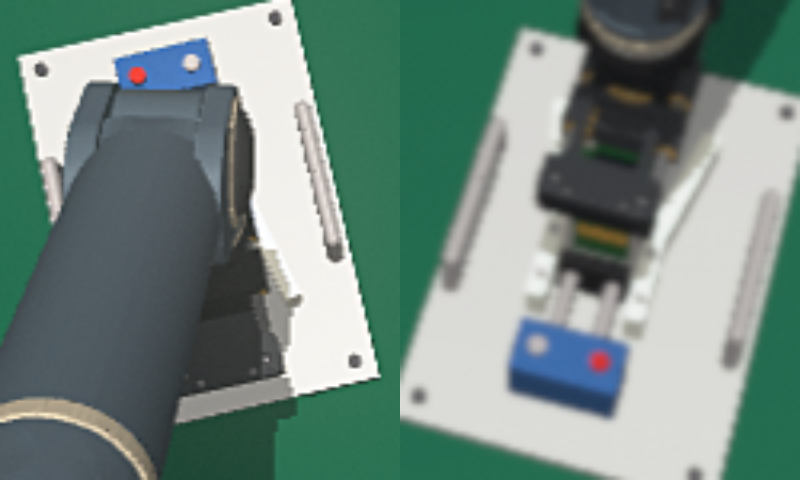

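The satellite is entering the throat squarely. I'll keep pushing, slower now.

```bash
python3 -m crank '[0,0.06,0,0,0,0,-1,0,0.06,0,0,0,0,-1,0,0.06,0,0,0,0,-1,0,0.06,0,0,0,0,-1,0,0.06,0,0,0,0,-1,0,0.06,0,0,0,0,-1]'; python3 pl.py; python3 -m crank '[0,0.06,0,0,0,0,-1,0,0.06,0,0,0,0,-1,0,0.06,0,0,0,0,-1,0,0.06,0,0,0,0,-1,0,0.04,0,0,0,0,-1]'; python3 pl.py;python3 -m crank '[0,0.04,0,0,0,0,-1,0,0.04,0,0,0,0,-1,0,0.04,0,0,0,0,-1,0,0.04,0,0,0,0,-1,0,0.04,0,0,0,0,-1]'; python3 pl.py
```

```text
time: 14.77
tool_pos: [0.5846, 0.1109, 0.025]
orientation: [-0.0, 0.621, 0.784, -0.0]
force: [-1.6, -0.1, 0.1]
opening: 0.006
finger_force: 0.6
t 14.77 plate x -0.0509 y -0.0063 Fx -1.5 Fy 0.3 Fz 0.1 z 0.0250
time: 15.18
tool_pos: [0.5915, 0.1126, 0.025]
orientation: [-0.0, 0.621, 0.784, 0.0]
force: [-1.2, -0.0, -0.4]
opening: 0.005
finger_force: 0.6
t 15.18 plate x -0.0438 y -0.0063 Fx -1.2 Fy 0.3 Fz -0.4 z 0.0250
time: 15.6
tool_pos: [0.5961, 0.1138, 0.025]
orientation: [-0.0, 0.621, 0.784, 0.0]
force: [-2.2, 1.4, -0.9]
opening: 0.008
finger_force: 0.7
t 15.60 plate x -0.0390 y -0.0063 Fx -1.7 Fy 1.9 Fz -0.9 z 0.0250
```

```bash
for i in 1 2; do python3 -m crank '[0,0.03,0,0,0,0,-1,0,0.03,0,0,0,0,-1,0,0.03,0,0,0,0,-1,0,0.03,0,0,0,0,-1]' >/dev/null; python3 pl.py; done
```

```text
t 15.93 plate x -0.0382 y -0.0062 Fx -8.3 Fy 2.1 Fz 5.8 z 0.0249
t 16.27 plate x -0.0356 y -0.0062 Fx -8.0 Fy 2.2 Fz 6.6 z 0.0249
```

```bash
python3 -m crank '[0,0.03,0,0,0,0,-1,0,0.03,0,0,0,0,-1,0,0.03,0,0,0,0,-1]' >/dev/null; python3 pl.py
```

```text
t 16.52 plate x -0.0334 y -0.0062 Fx -8.5 Fy 2.6 Fz 5.8 z 0.0249
```

```bash
python3 -m crank '[0,0.02,-0.01,0,0,0,-1,0,0.02,0,0,0,0,-1,0,0,0,0,0,0,-1]' >/dev/null; python3 pl.py;python3 - <<'E'
from h import *
s=monitor.read_state();print(s["moment"],R.from_quat(s["orientation"][[1,2,3,0]]).as_matrix()[:,2].round(4))
g=viewer.grab_frame("scene")
cv2.imwrite("pics/c5.png",crop(g,315,235,385,305,8))
E
```

```text
t 16.77 plate x -0.0322 y -0.0061 Fx -8.1 Fy 2.2 Fz 4.7 z 0.0250
[-0.07257982  1.39226034  0.12584347] [-5.4e-03 -1.0e-04 -1.0e+00]
```

View pics/c5.png

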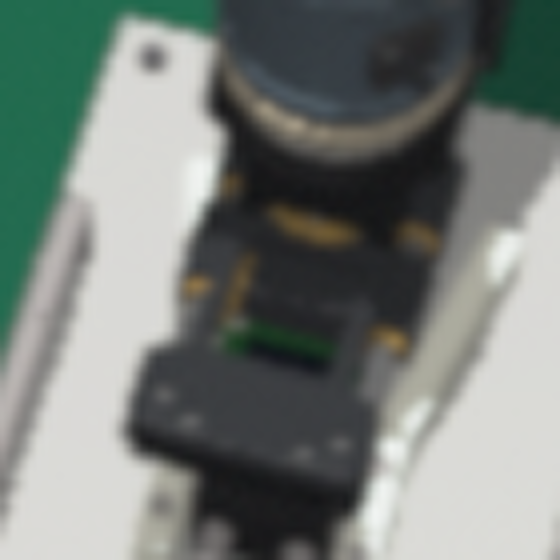

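The picture shows the block in the throat under the gripper. The tool leans about 0.005 rad under load, so the fingers push at the block's top edge. I'll back off 3 mm, tilt the tips forward so they push low, and go again.

```bash
python3 -m crank '[0,-0.12,0,0,0,0,-1,0,0,0,0,0,0,-1,0,0,0,-0.4,0,0,-1,0,0,-0.1,0,0,0,-1,0,0,0,0,0,0,-1]' >/dev/null; python3 pl.py; python3 -m crank '[0,0.06,0,0,0,0,-1,0,0.02,0,0,0,0,-1,0,0.02,0,0,0,0,-1,0,0.02,0,0,0,0,-1,0,0,0,0,0,0,-1]' >/dev/null; python3 pl.py;  python3 -m crank '[0,0.02,0,0,0,0,-1,0,0.02,0,0,0,0,-1,0,0.02,0,0,0,0,-1,0,0,0,0,0,0,-1]' >/dev/null; python3 pl.py
```

```text
t 17.23 plate x -0.0321 y -0.0069 Fx 1.3 Fy -0.4 Fz 0.1 z 0.0285
t 17.65 plate x -0.0301 y -0.0067 Fx -3.2 Fy -0.7 Fz 3.0 z 0.0278
t 17.98 plate x -0.0300 y -0.0068 Fx -6.0 Fy -0.4 Fz 6.4 z 0.0278
```

```bash
python3 -m crank '[0,0.02,-0.03,0,0,0,-1,0,0.02,0,0,0,0,-1,0,0.02,0,0,0,0,-1,0,0,0,0,0,0,-1]' >/dev/null; python3 pl.py;  python3 -m crank '[0,0.02,-0.01,0,0,0,-1,0,0.02,0,0,0,0,-1,0,0.02,0,0,0,0,-1,0,0,0,0,0,0,-1]' >/dev/null; python3 pl.py
```

```text
t 18.32 plate x -0.0294 y -0.0068 Fx -7.1 Fy -0.9 Fz 3.4 z 0.0280
t 18.65 plate x -0.0279 y -0.0068 Fx -6.4 Fy -0.8 Fz 2.8 z 0.0281
```

```bash
for i in 1 2 3; do python3 -m crank '[0,0.03,-0.005,0,0,0,-1,0,0.03,0,0,0,0,-1,0,0,0,0,0,0,-1]' >/dev/null; python3 pl.py; done
```

```text
t 18.90 plate x -0.0264 y -0.0067 Fx -5.3 Fy 0.0 Fz 2.7 z 0.0282
t 19.15 plate x -0.0249 y -0.0067 Fx -6.7 Fy 0.2 Fz 2.6 z 0.0284
t 19.40 plate x -0.0234 y -0.0067 Fx -5.3 Fy 0.3 Fz 1.2 z 0.0285
```

```bash
for i in 1 2; do python3 -m crank '[0,0.03,-0.005,0,0,0,-1,0,0.03,0,0,0,0,-1,0,0,0,0,0,0,-1]' >/dev/null; python3 pl.py; done
```

```text
t 19.65 plate x -0.0219 y -0.0067 Fx -5.7 Fy -0.4 Fz 1.6 z 0.0287
t 19.90 plate x -0.0204 y -0.0066 Fx -6.0 Fy -0.2 Fz 1.3 z 0.0288
```

```bash
for i in 1 2 ; do python3 -m crank '[0,0.02,0,0,0,0,-1,0,0.02,0,0,0,0,-1,0,0,0,0,0,0,-1]' >/dev/null; python3 pl.py; done
```

```text
t 20.15 plate x -0.0201 y -0.0066 Fx -6.5 Fy 0.8 Fz 3.0 z 0.0288
t 20.40 plate x -0.0201 y -0.0066 Fx -9.3 Fy -0.0 Fz 3.3 z 0.0286
```

```bash
for i in 1 2 ; do python3 -m crank '[0,0.02,0,0,0,0,-1,0,0.02,0,0,0,0,-1,0,0,0,0,0,0,-1]' >/dev/null; python3 pl.py; done
```

```text
t 20.65 plate x -0.0202 y -0.0066 Fx -11.1 Fy 1.3 Fz 4.6 z 0.0284
t 20.90 plate x -0.0203 y -0.0066 Fx -14.4 Fy 0.4 Fz 6.3 z 0.0283
```

The end stop has been reached: x stays still while the force climbs. I'll trim to about 15 N and hold.

```bash
python3 -m crank '[0,0.02,-0.01,0,0,0,-1,0,0,0,0,0,0,-1,0,0,0,0,0,0,-1]' >/dev/null; python3 pl.py; for i in 1 2 3; do python3 -m crank '[0,0,0,0,0,0,-1,0,0,0,0,0,0,-1]' >/dev/null; python3 pl.py; done
```

```text
t 21.15 plate x -0.0203 y -0.0066 Fx -14.1 Fy 1.0 Fz 7.1 z 0.0284
t 21.32 plate x -0.0202 y -0.0066 Fx -14.2 Fy 0.0 Fz 5.2 z 0.0284
t 21.48 plate x -0.0203 y -0.0066 Fx -14.5 Fy 1.0 Fz 5.1 z 0.0284
t 21.65 plate x -0.0203 y -0.0067 Fx -14.7 Fy 0.2 Fz 6.2 z 0.0284
```

```bash
python3 -m crank '[0,0.02,0,0,0,0,-1,0,0,0,0,0,0,-1]' >/dev/null; python3 pl.py; for i in 1 2 3 4 5; do python3 -m crank '[0,0,0,0,0,0,-1,0,0,0,0,0,0,-1,0,0,0,0,0,0,-1,0,0,0,0,0,0,-1]' >/dev/null; python3 pl.py; done
```

```text
t 21.82 plate x -0.0203 y -0.0066 Fx -16.2 Fy 0.0 Fz 7.9 z 0.0283
t 22.15 plate x -0.0203 y -0.0066 Fx -15.7 Fy 0.1 Fz 6.7 z 0.0283
t 22.48 plate x -0.0203 y -0.0066 Fx -16.2 Fy 0.9 Fz 6.6 z 0.0284
t 22.82 plate x -0.0203 y -0.0066 Fx -15.7 Fy 0.6 Fz 7.5 z 0.0283
t 23.15 plate x -0.0203 y -0.0066 Fx -14.8 Fy 0.1 Fz 7.0 z 0.0284
t 23.48 plate x -0.0203 y -0.0066 Fx -15.0 Fy 0.6 Fz 6.4 z 0.0283
```

Held at about 15.5 N for 1.7 s. Now I'll draw back slowly, lift, and check.

```bash
python3 -m crank '[0,-0.06,0,0,0,0,-1,0,-0.06,0,0,0,0,-1,0,-0.08,0,0,0,0,-1,0,-0.1,0,0,0,0,-1,0,-0.2,0,0,0,0,-1,0,-0.4,0,0,0,0,-1,0,-0.8,0,0,0,0,-1,0,-0.8,0,0,0,0,-1,0,-0.8,0,0,0,0,-1,0,-0.8,0,0,0,0,-1]' >/dev/null; python3 pl.py; python3 -m crank '[0,0,-1,0,0,0,-1,0,0,-1,0,0,0,-1,0,0,-1,0,0,0,-1,0,0,-1,0,0,0,-1,0,0,-1,0,0,0,-1,0,0,-1,0,0,0,-1,1,0,0,0,0,0,-1,1,0,0,0,0,0,-1,1,0,0,0,0,0,-1,1,0,0,0,0,0,-1]' >/dev/null;python3 -m crank '[1,0,0,0,0,0,-1,1,0,0,0,0,0,-1,1,0,0,0,0,0,-1,1,0,0,0,0,0,-1,1,0,0,0,0,0,-1,1,0,0,0,0,0,-1,0,0,0,0,0,0,-1,0,0,0,0,0,0,-1]' >/dev/null; python3 pl.py;  python3 - <<'E'
from h import *
f=viewer.grab_frame("top");g=viewer.grab_frame("scene")
o=np.zeros((480,800,3),np.uint8);o[:,:400]=cv2.resize(f["pixels"][150:300,200:325],(400,480));o[:,400:]=cv2.resize(g["pixels"][230:350,300:400],(400,480));cv2.imwrite("pics/c6.png",o);cv2.imwrite("pics/top1.png",f["pixels"])
E
```

```text
t 24.32 plate x -0.1161 y -0.0053 Fx 0.5 Fy 0.0 Fz -0.4 z 0.0271
t 25.82 plate x -0.1173 y 0.2465 Fx -0.8 Fy -0.1 Fz 0.1 z 0.1767
```

View pics/c6.png

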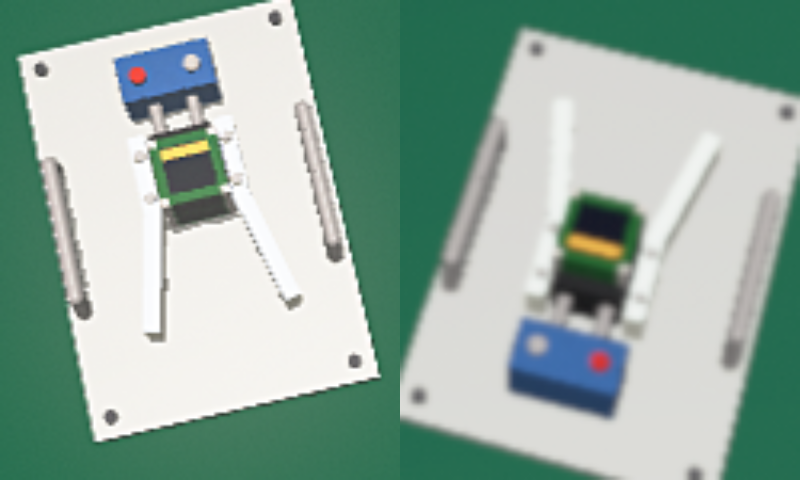

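The satellite stands upright between the parallel guides, against the carriage, which is pushed fully back. Its top is at about (187,165) in the left panel. The arm is clear.

```bash
python3 -c "
from station import order
print(order.job_done())"
```

```text
the job is handed in; nothing more can be done
None
```

I stood the green satellite in the guides and pushed it home onto the carriage's end stop. I held it there at about 15 N for 1.7 s, with no reading above about 16 N, then released it standing and handed the job in at about 26 s.

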